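Set the valves of a filtration manifold

TASK

The three valves of the vacuum filtration manifold were left half open to drain after rinsing; set them for filtering through the one funnel that is mounted. With a fingertip, gently push the lever of the funnel's branch fully open (in line with its pipe) and the levers of the two stoppered branches fully shut (square across their pipes), without gripping a lever or forcing it against its stop. Leave the funnel, the stoppers and the vials, bottle and dishes around the manifold standing where they are, and finish clear of everything.

Things in the scene. Friction and masses are not known exactly. Their poses are not given: they have to be found in the camera images.
- manifold: Stainless vacuum filtration manifold, fixed. Origin: on the bench top below the middle valve's stem; x along the branch pipes away from the header, y along the header to the left branch, z up. Three equal branches at y = +140 (left), 0 (middle), -140 mm (right): a 21 mm pipe along x, 72 mm up, a ball valve at x = 0 (42 mm diameter, top at 106 mm) and an elbow up to a socket at x = +142 mm.
- header (a point): Middle of the manifold's header tube, 72 mm above the bench, 62 mm from the middle stem along the manifold's -x. The tube is 38 mm in diameter (top at 91 mm) and runs along the manifold's y from -281 to +211 mm. A drop pipe to the bench stands at y = +245 mm.
- gauge (a point): Vacuum gauge with a 54 mm dial on the header's right end, fixed, at x = -54, y = -243 mm in the manifold; this point is the back of its case, 114 mm above the bench; its top is at about 150 mm.
- lever_left (a joint): Lever of the left branch's ball valve, turning level on the upright stem. 0 rad = shut: square across its branch pipe, pointing along the manifold's +y. pi/2 rad = open: in line with the pipe, pointing along the manifold's -x, over the header. Grows anticlockwise seen from above. Hard stops at both ends; stays where it is left (friction 0.22 N m: about 3 N at the grip).
- left_grip (a point): Middle of the black sleeve on the left lever, 70 mm from the stem's axis, 126 mm above the bench; its y axis points outward along the lever. The sleeve is 52 mm long (44 to 96 mm from the axis), 16 mm wide and 10 mm thick (121 to 131 mm above the bench); 28 mm or more of free space below it. Nearer the stem the lever is a steel strip cranked down to 110 mm.
- left_stem (a point): Point on the left valve stem's axis (the lever's pivot), at the sleeve's height of 126 mm. Fixed in the manifold, same axes as it.
- left_socket (a point): Centre of the rim of the left branch's socket, 128 mm above the bench, 142 mm from the valve stem along the manifold's +x. Fixed in the manifold.
- lever_middle (a joint): Lever of the middle branch's ball valve, turning level on the upright stem. 0 rad = shut: square across its branch pipe, pointing along the manifold's +y. pi/2 rad = open: in line with the pipe, pointing along the manifold's -x, over the header. Grows anticlockwise seen from above. Hard stops at both ends; stays where it is left (friction 0.22 N m: about 3 N at the grip).
- middle_grip (a point): Middle of the black sleeve on the middle lever, 70 mm from the stem's axis, 126 mm above the bench; its y axis points outward along the lever. The sleeve is 52 mm long (44 to 96 mm from the axis), 16 mm wide and 10 mm thick (121 to 131 mm above the bench); 28 mm or more of free space below it. Nearer the stem the lever is a steel strip cranked down to 110 mm.
- middle_stem (a point): Point on the middle valve stem's axis (the lever's pivot), at the sleeve's height of 126 mm. Fixed in the manifold, same axes as it.
- middle_socket (a point): Centre of the rim of the middle branch's socket, 128 mm above the bench, 142 mm from the valve stem along the manifold's +x. Fixed in the manifold.
- lever_right (a joint): Lever of the right branch's ball valve, turning level on the upright stem. 0 rad = shut: square across its branch pipe, pointing along the manifold's +y. pi/2 rad = open: in line with the pipe, pointing along the manifold's -x, over the header. Grows anticlockwise seen from above. Hard stops at both ends; stays where it is left (friction 0.22 N m: about 3 N at the grip).
- right_grip (a point): Middle of the black sleeve on the right lever, 70 mm from the stem's axis, 126 mm above the bench; its y axis points outward along the lever. The sleeve is 52 mm long (44 to 96 mm from the axis), 16 mm wide and 10 mm thick (121 to 131 mm above the bench); 28 mm or more of free space below it. Nearer the stem the lever is a steel strip cranked down to 110 mm.
- right_stem (a point): Point on the right valve stem's axis (the lever's pivot), at the sleeve's height of 126 mm. Fixed in the manifold, same axes as it.
- right_socket (a point): Centre of the rim of the right branch's socket, 128 mm above the bench, 142 mm from the valve stem along the manifold's +x. Fixed in the manifold.
- funnel: Lidded stainless filter funnel, a plain cylinder 58 mm in diameter with a 67 mm clamp ring and a lid knob, 0.4 kg. It stands loose, upright, in one of the three sockets; its top is 132 mm above its origin, 238 mm above the bench. Origin: centre of the underside of its stem, 22 mm below the socket's rim; z up.
- stopper_a: Black rubber stopper standing loose in one of the other two sockets: head 43 mm wide and 20 mm high above the rim, 45 g. Origin: centre of its underside, 22 mm below the socket's rim; z up.
- vial_a: Amber glass vial with an aluminium cap, 29 mm diameter, 54 mm high, standing loose on the bench on the -x side of the header. Origin: centre of its underside.
- stopper_b: Black rubber stopper standing loose in one of the other two sockets: head 43 mm wide and 20 mm high above the rim, 45 g. Origin: centre of its underside, 22 mm below the socket's rim; z up.
- vial_b: Amber glass vial with an aluminium cap, 29 mm diameter, 54 mm high, standing loose on the bench on the -x side of the header. Origin: centre of its underside.
- media_bottle: Glass media bottle with a blue cap, 70 mm diameter, 130 mm high, standing loose on the bench to the right of the right branch. Origin: centre of its underside.
- dish_stack: Stack of three petri dishes (one piece), 91 mm diameter, 44 mm high, loose on the bench past the manifold's left end. Origin: centre of its underside.
Not all that is in view belongs to the job. What is shaped like the stopper_b but yellow is not meant.

How it is judged:
By the outcome, as a careful person would: the job done as asked, in the order asked, and still so for the second after the job is handed in, with the robot touching nothing.
It also fails if it takes over 58 s, if anything falls off the work surface, if the arm or the gripper's body presses on something with over 40 N, if the wrist force passes 120 N, or if a joint passes its speed limit or range.

ROBOT

A 6-joint arm with a two-finger parallel gripper is mounted at the origin on the work surface. World frame = base frame: x ahead of the robot, y to its left, z up, the work surface at z = 0. Lengths are in m, angles in rad, forces in N, time in s.
With the tool pointing down it reaches from about 0.25 to 0.725 m from the base axis. Payload 4 kg.
Tool frame: the origin (TCP) lies midway between the tips of the shut fingers; the grasp point (between the pads) lies 19 mm behind it; z points along the fingers, y is the direction in which the jaws open and shut (so a half turn about z gives the same grasp; the last joint's range is limited). The gripper opens to 85 mm and grips with 20 to 120 N. Pads are 22 mm wide; open, the fingers measure 114 mm over their backs; the gripper's body (76 mm by 85 mm) begins 54 mm behind the grasp point. The pads swing forward as they close: fully open they stand 13 mm farther back than shut.
Start: joints at [1.225, 0.241, 0.005, 1.335, 0, 1.571], TCP at [0.169, 0.47, 0.231] pointing down, gripper open.
Joint ranges: [-2.72, 2.72], [-1.05, 1.87], [-1.09, 1.28], [-1.99, 2.15], [-1.42, 1.44], [-3.14, 3.14]. Speed limits (rad/s): [2.79, 2.79, 3.14, 3.14, 3.14, 3.14].

INTERFACE

Orientations are given as a unit quaternion [x, y, z, w].
In Python, from workcell import get_obs, camera, camera_model, job_done, masks_of gives the robot as it stands.
- The arm moves only by the tool jog_arm, never from a script. Its argument "deltas" is a list that holds one entry, the list of rows, each a list of 7 numbers: the shift along the tool's x, y, z in mm, then the turn, a rotation vector about the tool's x, y, z in degrees, then the finger opening in mm, from 0 to 85.4. A call has 1 to 5 rows; each row shifts and turns the pose as measured when the row begins, along the tool's axes as they then stand; what a row does not reach is not made up. A row lasts 1/10 s, in which the tool goes at most 50 mm and 8.59 degrees, less where a joint would pass 70% of its speed; a pose out of reach is approached as far as the arm can. A call with a gripper value outside its range is refused whole. The fingers move at their own pace and stop on an object; the grip force is fixed at half the most. Time passes only in rows, so rows that do not move let the fingers close. It gives the time, the measured TCP pose, the force and the opening at its end, in the units of the state.
- get_obs(): the state, without advancing time (a new reading comes with each control period).
- camera(name): name is "scene" or "top" or "wrist"; returns the picture (420x560x3 uint8, red, green, blue); there is no depth.
- camera_model(name): a dict with "fovy" (degrees; the focal length in pixels is half the picture's height over the tangent of half this angle, whatever the lens; pixels are square), "cx", "cy" (the principal point, pixels), "k1" (the pictures are not rectified: a ray, as slopes to the right and down, at radius r is drawn at 1 + k1 r^2 times it, then the intrinsics apply), "pose" (4x4, takes a point from camera to world coordinates); the wrist camera has in their place "T_tool_cam" (4x4, takes a point from camera to tool coordinates, whose origin is the TCP and whose axes are the flange's). Camera axes: x right, y down, z forward; pixel columns grow to the right and rows downward; lengths in m; the calibration is good to about 2 mm. A picture is of the moment at which its call begins: read the wrist's pose just before it. camera_model takes no time and is no camera call.
- job_done(): hands the job in, once; it reports no verdict.
Trained networks look in the newest picture that a camera, given by its name, has taken for a name from the list of things; names that differ only in an ending like _2 or _b are one class to them, and where a whole thing is asked for, a point or a joint stands for the part that bears it (a point fixed in the world has none). Each returns a list of dicts, best first, with "conf" (0 to 1); they miss things now and then, are a little off and sometimes report something else, mostly with a low value. They report only what shows in the picture. A call takes as long as a camera call. They do not tell look-alikes from the thing itself.
- masks_of(target, camera): "pixels" (420x560 bool, what is visible of it) and "at" ([column, row] in pixels, amid what is visible of it).
The state is a dict: "clock": time; "joint_pos": joint angles; "joint_vel": joint speeds; "tau": joint torques, N m; "eef_pos": TCP position; "tool_rot": TCP orientation; "ft_force": force on the tool from outside, world axes, zero at the start; "ft_torque": the same for the moment, N m; "grip_width": finger opening in m.
Only numpy, scipy, OpenCV 4.12 (cv2) and the standard library are available. Lean on these libraries where they do the work, as an engineer would, in place of code of your own. Each camera call takes 0.05 s, during which the arm holds its last target. There are 200 camera calls.

## Working session

There is one attempt and no reset: what is moved stays moved. The work goes in short steps, Python scripts to look and compute and a tool call to move; the robot and the scene stay as the last step left them, time stands still between calls to the robot, and variables do not carry over. Pictures are saved under pics/ and viewed, about 8 in all and at most 12, crops included, and the job is handed in when it is done.

Besides the shell and the picture viewer there is one more tool, called by a JSON object that holds its "fn" and its "kwargs", one argument or row to a line. jog_arm: Moves the arm, as the interface text tells. Its arguments: {"type":"object","properties":{"deltas":{"type":"array"}},"required":["deltas"]}

```bash
mkdir -p pics; cat > h.py <<'E'
import numpy as np,cv2
from workcell import *
def save(n,f):
    im=camera(n); cv2.imwrite('pics/'+f,im[:,:,::-1]); return im
def model(n):
    m=camera_model(n); f=210/np.tan(np.radians(m['fovy'])/2); return m,f
def pose(n):
    m=camera_model(n)
    if 'pose' in m: return np.array(m['pose'])
    from scipy.spatial.transform import Rotation as R
    o=get_obs();T=np.eye(4);T[:3,:3]=R.from_quat(o['tool_rot']).as_matrix();T[:3,3]=o['eef_pos'];return T@np.array(m['T_tool_cam'])
def proj(n,P,T=None):
    m,f=model(n);T=pose(n) if T is None else T
    p=(np.atleast_2d(P)-T[:3,3])@T[:3,:3];s=p[:,:2]/p[:,2:];r2=(s**2).sum(1,keepdims=True)
    return s*(1+m['k1']*r2)*f+[m['cx'],m['cy']]
def back(n,uv,z,T=None):
    m,f=model(n);T=pose(n) if T is None else T
    d=(np.array(uv,float)-[m['cx'],m['cy']])/f;s=d.copy()
    for _ in range(30): s=d/(1+m['k1']*(s@s))
    v=T[:3,:3]@np.array([*s,1]);return T[:3,3]+v*(z-T[2,3])/v[2]
E
python3 - <<'E'
from h import *
a=save('top','t0.png');b=save('scene','s0.png')
cv2.imwrite('pics/both.png',cv2.resize(np.vstack([a,b])[:,:,::-1],None,fx=.7,fy=.7))
for n in ['top','scene']:
  print(n,pose(n).round(3).tolist(),model(n))
  for t,z in [('left_grip',.126),('funnel',.2),('stopper_a',.148),('gauge',.114),('media_bottle',.13),('vial_a',.054),('dish_stack',.044),('manifold',.07)]:
    for d in masks_of(t,n)[:4]: print(t,round(d['conf'],2),np.round(d['at']),back(n,d['at'],z).round(3)[:2],d['pixels'].sum())
print(get_obs())
E
```

```text
top [[-0.011, -0.984, 0.177, 0.42], [-1.0, 0.012, 0.005, 0.079], [-0.007, -0.177, -0.984, 1.091], [0.0, 0.0, 0.0, 1.0]] ({'fovy': 52.37856910328011, 'cx': 286.4902855395156, 'cy': 207.0001819838415, 'k1': -0.07492718970210725, 'pose': array([[-0.01120029, -0.98408818,  0.17732738,  0.42010655],
       [-0.9999106 ,  0.01231778,  0.0052022 ,  0.0790509 ],
       [-0.0073037 , -0.17725326, -0.98413817,  1.09056571],
       [ 0.        ,  0.        ,  0.        ,  1.        ]])}, np.float64(426.97791048538335))
left_grip 0.51 [270. 252.] [0.491 0.123] 311
funnel 0.55 [390. 137.] [ 0.733 -0.145] 1091
stopper_a 0.74 [325. 159.] [ 0.701 -0.006] 260
stopper_a 0.69 [268. 171.] [0.675 0.125] 260
stopper_a 0.62 [229. 183.] [0.647 0.214] 204
stopper_a 0.57 [377. 283.] [ 0.42  -0.113] 132
gauge 0.6 [336. 233.] [ 0.534 -0.028] 7116
gauge 0.3 [422. 193.] [ 0.626 -0.234] 900
media_bottle 0.93 [420. 192.] [ 0.624 -0.225] 905
vial_a 0.69 [319. 299.] [0.383 0.011] 108
vial_a 0.63 [379. 281.] [ 0.423 -0.137] 114
dish_stack 0.72 [333. 230.] [ 0.549 -0.029] 7636
dish_stack 0.65 [207. 262.] [0.475 0.281] 
[... 1136 characters left out ...]
. 244.] [ 0.578 -0.049] 10448
{'clock': 0.9, 'joint_pos': array([1.22501141e+00, 2.40589661e-01, 5.00147521e-03, 1.33519274e+00,
       4.04445024e-06, 1.57079121e+00]), 'joint_vel': array([-0.00089331,  0.0012273 , -0.00044636,  0.00100303, -0.00074249,
       -0.00031219]), 'tau': array([-4.07460739e-04, -3.72195446e+01,  2.52692682e+01,  1.11298512e-03,
        5.60461740e-05, -9.17907244e-07]), 'eef_pos': array([0.16946756, 0.47040831, 0.2313122 ]), 'tool_rot': array([ 1.72029882e-01,  9.85091732e-01,  7.93525559e-06, -6.67028893e-07]), 'ft_force': array([-1.4123958 ,  0.78612826,  0.74139349]), 'ft_torque': array([ 0.01781486, -0.00504543,  0.00698953]), 'grip_width': 0.085459873857226}
```

View pics/t0.png

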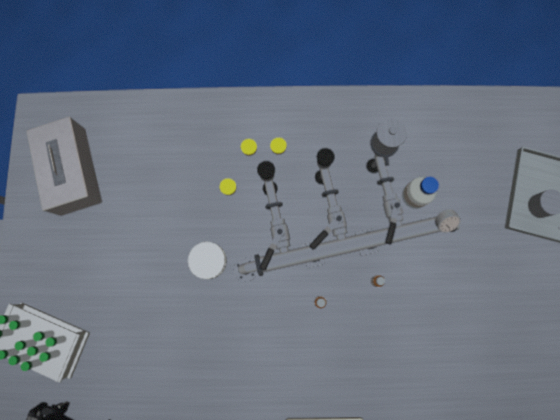

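View pics/s0.png

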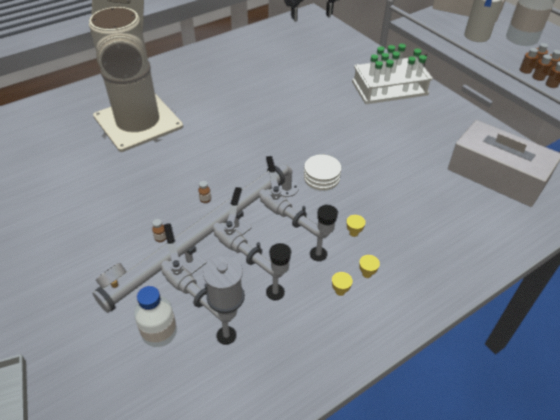

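The top view shows the funnel on the right branch (391,135). Stoppers are on the middle (325,158) and left (266,170), and the yellow ones are decoys on the bench. All three levers are half open, with black sleeves near (267,259), (319,240) and (391,233). I'll open right first, then shut the other two. Next I'll refine the manifold pose and the lever angles.

```bash
cat > fit.py <<'E'
from h import *
from scipy.optimize import least_squares
a=save('top','t1.png');b=save('scene','s1.png')
S={'top':[((0.142,0),(325,157.5)),((.142,.14),(266,170.5))],'scene':[]}
# refine stopper heads from masks: (mask centroid ~ z .140)
obs=[]
for n,near in [('top',[(325,158),(266,171)]),('scene',[(279,254),(327,215)])]:
    ds=masks_of('stopper_a',n)
    for (u,y) in zip(near,[0,.14]):
        for d in ds:
            if np.hypot(*(np.array(d['at'])-u))<12: obs.append((n,[.142,y,.140],d['at']));print(n,y,d['at'],d['conf']);break
    for d in masks_of('funnel',n)[:1]:
        print('fun',n,d['at']); obs.append((n,[.142,-.14,.19],d['at']))
def W(p,q): 
    c,s=np.cos(p[2]),np.sin(p[2]);q=np.array(q,float).reshape(-1,3);return np.c_[p[0]+c*q[:,0]-s*q[:,1],p[1]+s*q[:,0]+c*q[:,1],q[:,2]]
r=least_squares(lambda p:np.concatenate([(proj(n,W(p,q))[0]-u) for n,q,u in obs]),[.56,-.03,.19],loss='soft_l1')
p=r.x;print('pose',p.round(4),r.fun.reshape(-1,2).round(1).tolist())
np.save('p.npy',p)
for nm,y in [('left',.14),('middle',0),('right',-.14)]:
  print(nm,'stem',W(p,[0,y,.126])[0].round(4))
  for n in ['top','scene']:
    for d in masks_of(nm+'_grip',n)[:4]:
      g=back(n,d['at'],.128);v=g[:2]-W(p,[0,y,.126])[0,:2];th=np.arctan2(v[1],v[0])-p[2]-np.pi/2
      print('  ',n,round(d['conf'],2),np.round(d['at']),g[:2].round(3),'r',np.hypot(*v).round(3),'th',np.degrees(th).round(1))
out=[]
for n,im in [('top',a),('scene',b)]:
  k=3;x0,y0=(235,115) if n=='top' else (95,140)
  c=cv2.resize(im[y0:y0+195,x0:x0+240,::-1],None,fx=k,fy=k,interpolation=cv2.INTER_CUBIC)
  c=cv2.convertScaleAbs(c,alpha=1.4,beta=20)
  for y in (.14,0,-.14):
    for q,col in [((0,y,.106),(0,0,255)),((.142,y,.128),(0,255,0)),((-.062,y,.091),(255,0,255)),((0,y+.07,.126),(255,255,0)),((-.07,y,.126),(0,255,255))]:
      u=(proj(n,W(p,q))[0]-[x0,y0])*k;cv2.circle(c,tuple(int(v) for v in u),4,col,2)
  cv2.imwrite(f'pics/ov_{n}.png',c)
E
python3 fit.py
```

```text
top 0 [326.9, 159.0] 0.49
fun top [388.8, 139.1]
scene 0 [277.8, 255.8] 0.79
scene 0.14 [327.6, 214.0] 0.75
fun scene [224.4, 290.2]
pose [ 0.5681 -0.042   0.2318] [[-0.5, -1.4], [0.3, -2.6], [1.0, -0.8], [-2.6, 0.6], [-0.8, -5.1]]
left stem [0.5359 0.0942 0.126 ]
   top 0.67 [268. 249.] [0.498 0.126] r 0.049 th 36.5
   scene 0.65 [275. 173.] [0.506 0.119] r 0.039 th 36.5
   scene 0.64 [169. 241.] [ 0.549 -0.161] r 0.255 th -190.3
middle stem [ 0.5681 -0.042   0.126 ]
   top 0.84 [322. 229.] [0.542 0.004] r 0.053 th 16.0
   top 0.36 [421. 194.] [ 0.62  -0.228] r 0.194 th -177.6
   top 0.33 [270. 248.] [0.501 0.123] r 0.178 th 9.0
   scene 0.6 [234. 210.] [ 0.551 -0.013] r 0.034 th 17.6
right stem [ 0.6002 -0.1783  0.126 ]
   top 0.77 [391. 224.] [ 0.551 -0.154] r 0.054 th 50.5
   scene 0.83 [173. 245.] [ 0.562 -0.159] r 0.043 th 50.1
```

View pics/ov_top.png

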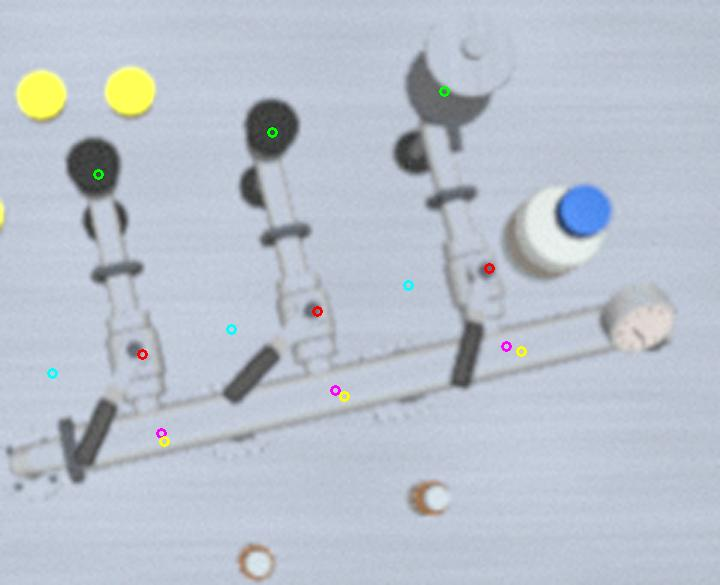

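The overlay puts the fitted yaw slightly too large. I read these points off the crop:
- **Stems:** (135,349), (313,309), (487,268)
- **Stopper tops:** (94,165), (272,127)
- **Sleeve ends, left:** (108,402)-(82,460)
- **Sleeve ends, middle:** (275,352)-(234,397)
- **Sleeve ends, right:** (474,325)-(462,383)

I'll refit from these.

```bash
cat > fit2.py <<'E'
from h import *
from scipy.optimize import least_squares
px=lambda u,v:np.array([u/3+235,v/3+115])
def W(p,q): 
    c,s=np.cos(p[2]),np.sin(p[2]);q=np.array(q,float).reshape(-1,3);return np.c_[p[0]+c*q[:,0]-s*q[:,1],p[1]+s*q[:,0]+c*q[:,1],q[:,2]]
if __name__=='__main__':
  o=[((0,.14,.112),px(135,349)),((0,0,.112),px(313,309)),((0,-.14,.112),px(487,268)),((.142,.14,.148),px(94,165)),((.142,0,.148),px(272,127))]
  r=least_squares(lambda p:np.concatenate([proj('top',W(p,q))[0]-u for q,u in o]),[.56,-.03,.19])
  p=r.x;np.save('p.npy',p);print(p.round(4),r.fun.round(1))
  for n,y,e in [('L',.14,((108,402),(82,460))),('M',0,((275,352),(234,397))),('R',-.14,((474,325),(462,383)))]:
    st=W(p,[0,y,.126])[0]
    for u in e:
      v=back('top',px(*u),.130)[:2]-st[:2];print(n,st[:2].round(4),'r',np.hypot(*v).round(4),'th',np.degrees(np.arctan2(v[1],v[0])-p[2]-np.pi/2).round(1))
  for nm,z in [('left',0),]:
    pass
  for q in ([.142,0,.148],[.142,.14,.148],[0,0,.112],[0,.14,.112],[0,-.14,.112]): print('scene',proj('scene',W(p,q))[0].round(0))
E
python3 fit2.py
```

```text
[ 0.5684 -0.0379  0.2175] [ 0.4  0.6 -0.1  0.3 -0.2  0.4 -0.2 -0.2  0.  -1. ]
L [0.5382 0.0988] r 0.0457 th 49.9
L [0.5382 0.0988] r 0.0929 th 51.5
M [ 0.5684 -0.0379] r 0.0469 th 35.0
M [ 0.5684 -0.0379] r 0.093 th 34.6
R [ 0.5986 -0.1746] r 0.0491 th 57.8
R [ 0.5986 -0.1746] r 0.0944 th 60.3
scene [280. 252.]
scene [327. 212.]
scene [229. 226.]
scene [275. 191.]
scene [176. 266.]
```

The refit residuals are below 1 px and the sleeve radii agree. Yaw is 12.5°, and the lever angles are R 59°, L 51°, M 35°. Now I'll travel while closing the fingers and turning the tool so its y axis lies along the manifold's y.

{"fn": "jog_arm", "kwargs": {
  "deltas": [
    [[-35.6, -27.6, 0, 0, 0, -8.1, 0], [-31.4, -32.3, 0, 0, 0, -8.1, 0], [-26.5, -36.4, 0, 0, 0, -8.1, 0], [-21.2, -39.7, 0, 0, 0, -8.1, 0], [-15.4, -42.3, 0, 0, 0, 0, 0]]
  ]
}}

```text
clock: 2.0
eef_pos: [0.2861, 0.2897, 0.2306]
tool_rot: [-0.108, 0.994, 0.001, 0.001]
ft_force: [0.5, -0.6, -0.7]
grip_width: 0.0124
```

```bash
cat > where.py <<'E'
import sys
from fit2 import *
from scipy.spatial.transform import Rotation as R
o=get_obs();p=np.load('p.npy');P=o['eef_pos'];Rm=R.from_quat(o['tool_rot']).as_matrix()
c,s=np.cos(p[2]),np.sin(p[2]);v=P[:2]-p[:2];m=np.array([c*v[0]+s*v[1],-s*v[0]+c*v[1],P[2]])
F=o['ft_force'];Fm=[c*F[0]+s*F[1],-s*F[0]+c*F[1],F[2]]
print('t',round(o['clock'],2),'man mm',(m*1e3).round(1),'Fman',np.round(Fm,1),'w',round(o['grip_width'],4),'toolx deg rel',np.degrees(np.arctan2(-Rm[1,0],-Rm[0,0])-p[2]).round(2),'tilt',Rm[:,2].round(4))
if len(sys.argv)>3:
  t=np.array([float(a) for a in sys.argv[1:4]])
  w=W(p,[t[0]/1e3,t[1]/1e3,t[2]/1e3])[0];print('tool delta mm',(Rm.T@(w-P)*1e3).round(1))
E
python3 where.py -41.5 -73 231
```

```text
t 2.0 man mm [-204.9  380.7  230.6] Fman [ 0.4 -0.7 -0.7] w 0.0124 toolx deg rel -0.06 tilt [ 0.0011  0.0026 -1.    ]
tool delta mm [-163.9 -453.5   -1.2]
```

{"fn": "jog_arm", "kwargs": {
  "deltas": [
    [[-16.4, -45.3, 0, 0, 0, 0, 0], [-16.4, -45.3, 0, 0, 0, 0, 0], [-16.4, -45.3, 0, 0, 0, 0, 0], [-16.4, -45.3, 0, 0, 0, 0, 0], [-16.4, -45.3, 0, 0, 0, 0, 0]]
  ]
}}

```text
clock: 2.5
eef_pos: [0.4189, 0.0784, 0.2318]
tool_rot: [-0.11, 0.994, 0.002, 0.003]
ft_force: [1.2, 0.7, 0.2]
grip_width: -0.0001
```

{"fn": "jog_arm", "kwargs": {
  "deltas": [
    [[-16.4, -45.3, 0, 0, 0, 0, 0], [-16.4, -45.3, 0, 0, 0, 0, 0], [-16.4, -45.3, 0, 0, 0, 0, 0], [-16.4, -45.3, 0, 0, 0, 0, 0], [-16.4, -45.3, 0, 0, 0, 0, 0]]
  ]
}}

```text
clock: 3.0
eef_pos: [0.5515, -0.1337, 0.2328]
tool_rot: [-0.109, 0.994, 0.003, 0.006]
ft_force: [0.6, 1.1, 0.4]
grip_width: 0.0002
```

```bash
python3 where.py -41.5 -73 112; python3 -c "
from h import *
save('wrist','w0.png')"
```

```text
t 3.0 man mm [-37.2 -90.  232.8] Fman [0.9 0.9 0.4] w 0.0002 toolx deg rel 0.01 tilt [ 0.0104  0.0063 -0.9999]
tool delta mm [  5.7  16.5 120.8]
```

View pics/w0.png

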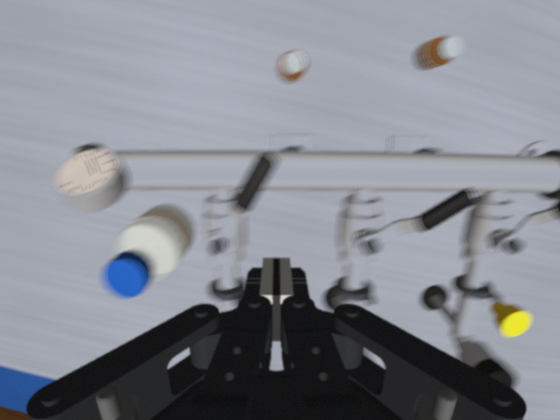

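The wrist view has manifold -x up. The right lever is at (255,180), the shut fingertips are at (277,265) between the right and middle valves, and the spot below is clear. I'll descend there.

{"fn": "jog_arm", "kwargs": {
  "deltas": [
    [[5, 17, 20, 0, 0, 0, 0], [0, 0, 40, 0, 0, 0, 0], [0, 0, 40, 0, 0, 0, 0], [0, 0, 18, 0, 0, 0, 0], [0, 0, 0, 0, 0, 0, 0]]
  ]
}}

```text
clock: 3.55
eef_pos: [0.5506, -0.129, 0.1087]
tool_rot: [-0.102, 0.995, -0.001, 0.008]
ft_force: [0.6, -0.9, 0.2]
grip_width: 0.0001
```

```bash
python3 where.py -65 -100 114
```

```text
t 3.55 man mm [-37.  -85.1 108.7] Fman [ 0.4 -1.   0.2] w 0.0001 toolx deg rel -0.79 tilt [ 1.540e-02  2.000e-04 -9.999e-01]
tool delta mm [ 27.7 -15.3  -5.7]
```

{"fn": "jog_arm", "kwargs": {
  "deltas": [
    [[8, -3, -3, 0, 0, 0.8, 0], [8, -3, -2, 0, 0, 0, 0], [7, -3, 0, 0, 0, 0, 0], [6, -3, 0, 0, 0, 0, 0], [0, -3, 0, 0, 0, 0, 0]]
  ]
}}

```text
clock: 4.05
eef_pos: [0.5263, -0.1484, 0.1187]
tool_rot: [-0.095, 0.995, 0.0, 0.012]
ft_force: [-0.8, 3.1, -0.9]
grip_width: -0.0002
```

```bash
python3 where.py -65 -117 114
```

```text
t 4.05 man mm [-65.  -98.9 118.7] Fman [-0.2  3.2 -0.9] w -0.0002 toolx deg rel -1.5 tilt [ 0.0248  0.0033 -0.9997]
tool delta mm [ -0.3 -18.1   4.7]
```

{"fn": "jog_arm", "kwargs": {
  "deltas": [
    [[0, -4, 4, 0, 1.4, -1.5, 0], [0, -4, 0, 0, 0, 0, 0], [0, -3, 0, 0, 0, 0, 0], [0, -2, 0, 0, 0, 0, 0], [0, 0, 0, 0, 0, 0, 0]]
  ]
}}

```text
clock: 4.55
eef_pos: [0.5269, -0.1626, 0.1149]
tool_rot: [-0.109, 0.994, -0.0, -0.003]
ft_force: [-2.2, 3.4, 1.9]
grip_width: 0.0001
```

```bash
python3 where.py -65 -117 114
```

```text
t 4.55 man mm [ -67.4 -112.8  114.9] Fman [-1.4  3.8  1.9] w 0.0001 toolx deg rel 0.06 tilt [-0.0056 -0.0016 -1.    ]
tool delta mm [-2.4 -4.2  0.9]
```

{"fn": "jog_arm", "kwargs": {
  "deltas": [
    [[0, -2, 0, 0, 0, 0, 0], [0, -1.5, 0, 0, 0, 0, 0]]
  ]
}}

```text
clock: 4.75
eef_pos: [0.5274, -0.166, 0.1149]
tool_rot: [-0.109, 0.994, -0.0, -0.003]
ft_force: [-2.0, 3.7, 2.6]
grip_width: 0.0003
```

{"fn": "jog_arm", "kwargs": {
  "deltas": [
    [[0, -1.5, 0, 0, 0, 0, 0]]
  ]
}}

```text
clock: 4.85
eef_pos: [0.5274, -0.1662, 0.1148]
tool_rot: [-0.109, 0.994, 0.001, -0.003]
ft_force: [-3.3, 9.4, 5.0]
grip_width: -0.0
```

```bash
python3 where.py -65 -117 114; python3 -c "
from h import *
a=save('top','t2.png');c=lambda im,x,y,w,h,k:cv2.resize(im[y:y+h,x:x+w,::-1],None,fx=k,fy=k,interpolation=3)
w=save('wrist','w2.png')
cv2.imwrite('pics/c2.png',np.hstack([c(a,340,160,100,100,4),c(w,180,110,200,200,2)]))"
```

```text
t 4.85 man mm [ -67.7 -116.5  114.8] Fman [-1.2  9.9  5. ] w -0.0 toolx deg rel 0.11 tilt [-0.0071  0.0018 -1.    ]
tool delta mm [-2.7 -0.5  0.8]
```

View pics/c2.png

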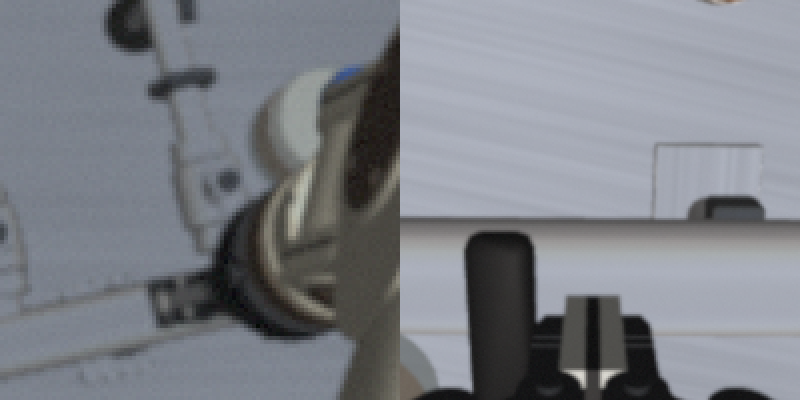

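The right lever is at its stop: force rose from 4 to 10 N with no motion at y=-116.5 (expected -117.5). The wrist crop shows the sleeve square to the header. I'll back off and go round to the middle lever.

{"fn": "jog_arm", "kwargs": {
  "deltas": [
    [[0, 25, 0, 0, 0, 0, 0], [2, 45, 0, 0, 0, 0, 0], [2, 45, 0, 0, 0, 0, 0], [0, 28, 0, 0, 0, 0, 0], [0, 0, 0, 0, 0, 0, 0]]
  ]
}}

```text
clock: 5.45
eef_pos: [0.4971, -0.0289, 0.1155]
tool_rot: [-0.107, 0.994, -0.004, 0.002]
ft_force: [0.2, -0.8, -0.1]
grip_width: 0.0002
```

```bash
python3 where.py -48 55 114
```

```text
t 5.45 man mm [-67.7  24.1 115.5] Fman [ 0.1 -0.8 -0.1] w 0.0002 toolx deg rel -0.21 tilt [ 0.0045 -0.0081 -1.    ]
tool delta mm [-19.5  30.9   1.3]
```

{"fn": "jog_arm", "kwargs": {
  "deltas": [
    [[0, 12, 0, 0, 0, 0, 0], [-3, 8, 0, 0, 0, 0, 0], [-6, 5, 0, 0, 0, 0, 0], [-6, 5, 0, 0, 0, 0, 0], [-6, 4, 0, 0, 0, 0, 0]]
  ]
}}

```text
clock: 5.95
eef_pos: [0.5123, 0.0071, 0.1157]
tool_rot: [-0.105, 0.994, -0.007, 0.002]
ft_force: [-3.4, -1.6, 3.0]
grip_width: 0.0002
```

```bash
python3 where.py -22 68 114
```

```text
t 5.95 man mm [-45.1  56.  115.7] Fman [-3.7 -0.9  3. ] w 0.0002 toolx deg rel -0.46 tilt [ 0.0058 -0.014  -0.9999]
tool delta mm [-23.   12.2   1.6]
```

{"fn": "jog_arm", "kwargs": {
  "deltas": [
    [[-5, 3, 0, -0.8, 0, 0, 0], [-5, 3, 0, 0, 0, 0, 0], [-5, 3, 0, 0, 0, 0, 0], [-3, 2, 0, 0, 0, 0, 0], [0, 0, 0, 0, 0, 0, 0]]
  ]
}}

```text
clock: 6.45
eef_pos: [0.5296, 0.0209, 0.1148]
tool_rot: [-0.103, 0.995, -0.001, 0.0]
ft_force: [-1.1, -1.3, 1.4]
grip_width: 0.0003
```

```bash
python3 where.py -19 68 114
```

```text
t 6.45 man mm [-25.2  65.8 114.8] Fman [-1.3 -1.   1.4] w 0.0003 toolx deg rel -0.6 tilt [ 0.001  -0.0022 -1.    ]
tool delta mm [-6.1  2.3  0.8]
```

{"fn": "jog_arm", "kwargs": {
  "deltas": [
    [[-2.5, 1, 0, 0, 0, -0.6, 0], [-2, 0, 0, 0, 0, 0, 0]]
  ]
}}

```text
clock: 6.65
eef_pos: [0.5334, 0.023, 0.1145]
tool_rot: [-0.109, 0.994, -0.001, -0.0]
ft_force: [-1.8, -1.0, 2.1]
grip_width: -0.0001
```

{"fn": "jog_arm", "kwargs": {
  "deltas": [
    [[-1.5, 0, 0, 0, 0, 0, 0]]
  ]
}}

```text
clock: 6.75
eef_pos: [0.5347, 0.0235, 0.1145]
tool_rot: [-0.109, 0.994, -0.001, -0.0]
ft_force: [-3.0, -2.0, 2.0]
grip_width: -0.0001
```

```bash
python3 where.py -19 68 114
```

```text
t 6.75 man mm [-19.6  67.2 114.5] Fman [-3.3 -1.3  2. ] w -0.0001 toolx deg rel 0.06 tilt [-8.0e-04 -1.7e-03 -1.0e+00]
tool delta mm [-0.6  0.8  0.5]
```

{"fn": "jog_arm", "kwargs": {
  "deltas": [
    [[-1.5, 0, 0, 0, 0, 0, 0]]
  ]
}}

```text
clock: 6.85
eef_pos: [0.5353, 0.0238, 0.1144]
tool_rot: [-0.109, 0.994, -0.001, -0.001]
ft_force: [-6.9, -2.7, 4.9]
grip_width: 0.0002
```

{"fn": "jog_arm", "kwargs": {
  "deltas": [
    [[-1.2, 0, 0, 0, 0, 0, 0]]
  ]
}}

```text
clock: 6.95
eef_pos: [0.5352, 0.0238, 0.1144]
tool_rot: [-0.109, 0.994, -0.001, -0.003]
ft_force: [-6.6, -3.1, 5.2]
grip_width: -0.0003
```

```bash
python3 where.py -19 68 114
```

```text
t 6.95 man mm [-19.1  67.4 114.4] Fman [-7.1 -1.6  5.2] w -0.0003 toolx deg rel 0.05 tilt [-0.0053 -0.0027 -1.    ]
tool delta mm [-0.1  0.6  0.4]
```

The middle lever is at its stop too: 7 N with no motion at x=-19.1, against a predicted -19. On to the left lever.

{"fn": "jog_arm", "kwargs": {
  "deltas": [
    [[30, 0, 0, 0, 0, 0, 0], [30, 10, 0, 0, 0, 0, 0], [5, 40, 0, 0, 0, 0, 0], [0, 35, 0, 0, 0, 0, 0], [0, 0, 0, 0, 0, 0, 0]]
  ]
}}

```text
clock: 7.45
eef_pos: [0.4567, 0.0969, 0.1159]
tool_rot: [-0.108, 0.994, 0.003, 0.004]
ft_force: [-0.3, -0.6, -0.6]
grip_width: -0.0
```

```bash
python3 where.py -70 170 114
```

```text
t 7.45 man mm [-80.  155.7 115.9] Fman [-0.5 -0.5 -0.6] w -0.0 toolx deg rel -0.09 tilt [ 0.0065  0.0062 -1.    ]
tool delta mm [-10.   14.3   2.1]
```

{"fn": "jog_arm", "kwargs": {
  "deltas": [
    [[-5, 6, 0, 0, 0, 0, 0], [-5, 6, 0, 0, 0, 0, 0], [-5, 6, 0, 0, 0, 0, 0], [-5, 6, 0, 0, 0, 0, 0], [-5, 5, 0, 0, 0, 0, 0]]
  ]
}}

```text
clock: 7.95
eef_pos: [0.4758, 0.1315, 0.1162]
tool_rot: [-0.107, 0.994, 0.002, 0.002]
ft_force: [-2.6, -3.1, 2.6]
grip_width: 0.0001
```

{"fn": "jog_arm", "kwargs": {
  "deltas": [
    [[-5, 4, 0, 0, 0, 0, 0], [-5, 4, 0, 0, 0, 0, 0], [-5, 3, 0, 0, 0, 0, 0]]
  ]
}}

```text
clock: 8.25
eef_pos: [0.4897, 0.1456, 0.1161]
tool_rot: [-0.106, 0.994, 0.001, 0.002]
ft_force: [-1.4, -3.2, 1.5]
grip_width: 0.0
```

```bash
python3 where.py -22 207 114
```

```text
t 8.25 man mm [-37.3 196.1 116.1] Fman [-2.  -2.8  1.5] w 0.0 toolx deg rel -0.26 tilt [ 0.0043  0.0033 -1.    ]
tool delta mm [-15.2  11.    2.2]
```

{"fn": "jog_arm", "kwargs": {
  "deltas": [
    [[-4, 3, 1, 0, 0, 0, 0], [-4, 3, 1, 0, 0, 0, 0], [-3, 2, 0, 0, 0, 0, 0], [-2, 1, 0, 0, 0, 0, 0]]
  ]
}}

```text
clock: 8.65
eef_pos: [0.5018, 0.1578, 0.1134]
tool_rot: [-0.106, 0.994, 0.001, 0.002]
ft_force: [-2.6, -2.2, 0.6]
grip_width: -0.0002
```

```bash
python3 where.py -19 207 114
```

```text
t 8.65 man mm [-22.8 205.4 113.4] Fman [-3.  -1.6  0.6] w -0.0002 toolx deg rel -0.3 tilt [ 0.0038  0.0024 -1.    ]
tool delta mm [-3.8  1.6 -0.5]
```

{"fn": "jog_arm", "kwargs": {
  "deltas": [
    [[-1.5, 0, 0, 0, 0, 0, 0], [-1.5, 0, 0, 0, 0, 0, 0]]
  ]
}}

```text
clock: 8.85
eef_pos: [0.5047, 0.159, 0.1134]
tool_rot: [-0.106, 0.994, 0.001, 0.002]
ft_force: [-2.5, -2.5, 2.2]
grip_width: -0.0002
```

{"fn": "jog_arm", "kwargs": {
  "deltas": [
    [[-1.5, 0, 0, 0, 0, 0, 0]]
  ]
}}

```text
clock: 8.95
eef_pos: [0.5061, 0.1595, 0.1134]
tool_rot: [-0.106, 0.994, 0.002, 0.002]
ft_force: [-3.5, -1.7, 0.6]
grip_width: -0.0004
```

```bash
python3 where.py -19 207 114
```

```text
t 8.95 man mm [-18.2 206.1 113.4] Fman [-3.8 -0.9  0.6] w -0.0004 toolx deg rel -0.26 tilt [ 0.0029  0.0036 -1.    ]
tool delta mm [ 0.8  0.9 -0.6]
```

Still moving at friction level, so I'll continue in small steps.

{"fn": "jog_arm", "kwargs": {
  "deltas": [
    [[-1.2, 0, 0, 0, 0, 0, 0]]
  ]
}}

```text
clock: 9.05
eef_pos: [0.5063, 0.1596, 0.1133]
tool_rot: [-0.106, 0.994, 0.002, 0.001]
ft_force: [-6.8, -4.3, 3.8]
grip_width: -0.0
```

{"fn": "jog_arm", "kwargs": {
  "deltas": [
    [[-1.2, 0, 0, 0, 0, 0, 0]]
  ]
}}

```text
clock: 9.15
eef_pos: [0.5062, 0.1596, 0.1134]
tool_rot: [-0.106, 0.994, 0.002, -0.001]
ft_force: [-6.0, -2.7, 4.5]
grip_width: -0.0
```

```bash
python3 where.py -19 207 114
```

```text
t 9.15 man mm [-18.1 206.2 113.4] Fman [-6.4 -1.3  4.5] w -0.0 toolx deg rel -0.26 tilt [-0.0017  0.003  -1.    ]
tool delta mm [ 0.9  0.8 -0.6]
```

The left lever is at its stop. I'll retract, lift clear and move away for a last look.

{"fn": "jog_arm", "kwargs": {
  "deltas": [
    [[25, 0, 0, 0, 0, 0, 0], [25, 0, -10, 0, 0, 0, 0], [5, 0, -45, 0, 0, 0, 0], [0, 0, -45, 0, 0, 0, 0], [30, 20, -25, 0, 0, 0, 0]]
  ]
}}

```text
clock: 9.65
eef_pos: [0.4184, 0.1615, 0.2372]
tool_rot: [-0.105, 0.994, 0.004, -0.002]
ft_force: [-0.8, 0.3, 0.4]
grip_width: 0.0002
```

{"fn": "jog_arm", "kwargs": {
  "deltas": [
    [[30, 35, 0, 0, 0, 0, 0], [30, 35, 0, 0, 0, 0, 0], [30, 35, 0, 0, 0, 0, 0], [30, 35, 0, 0, 0, 0, 0], [0, 0, 0, 0, 0, 0, 0]]
  ]
}}

```text
clock: 10.15
eef_pos: [0.2724, 0.2852, 0.2477]
tool_rot: [-0.105, 0.994, 0.015, 0.01]
ft_force: [-0.3, -0.2, 0.4]
grip_width: 0.0002
```

```bash
python3 where.py; sed -i 's/t1.png/t9.png/;s/s1.png/s9.png/' fit.py; sed "s/^p=r.x.*/p=np.load('p.npy')/;/np.save/d" fit.py > chk.py; python3 chk.py | grep -v stopper; python3 -c "
import cv2,numpy as np;a=cv2.imread('pics/ov_top.png');b=cv2.imread('pics/ov_scene.png');cv2.imwrite('pics/fin.png',cv2.resize(np.hstack([a,b]),None,fx=.55,fy=.55,interpolation=3))"
```

```text
t 10.15 man mm [-219.4  379.3  247.7] Fman [-0.3 -0.1  0.4] w 0.0002 toolx deg rel -0.38 tilt [ 0.017   0.0318 -0.9993]
top 0 [327.2, 157.6] 0.6
top 0.14 [264.8, 170.1] 0.65
fun top [389.0, 136.6]
scene 0 [280.1, 256.2] 0.88
fun scene [224.2, 287.9]
left stem [0.5382 0.0988 0.126 ]
   top 0.74 [262. 237.] [0.525 0.141] r 0.044 th 4.8
   scene 0.85 [291. 176.] [0.534 0.144] r 0.046 th -6.7
middle stem [ 0.5684 -0.0379  0.126 ]
   top 0.63 [322. 220.] [0.563 0.003] r 0.041 th -5.4
   scene 0.76 [246. 215.] [0.576 0.   ] r 0.039 th -23.5
right stem [ 0.5986 -0.1746  0.126 ]
   top 0.51 [401. 224.] [ 0.551 -0.177] r 0.048 th -280.1
   scene 0.56 [160. 251.] [ 0.561 -0.186] r 0.039 th -265.5
```

View pics/fin.png

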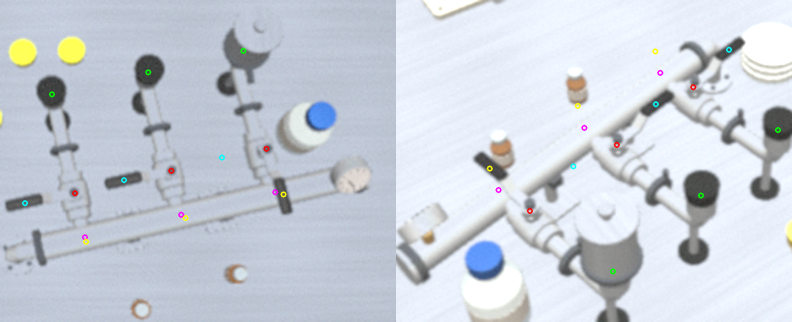

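The right sleeve sits on the predicted open marker (yellow, about (284,195)). The left and middle sleeves sit on the shut markers (cyan, (25,203) and (124,180)). Everything else stands where it was and the arm is clear, so I'm handing in.

```bash
python3 -c "
from workcell import *
print(job_done())"
```

```text
the job is handed in; nothing more can be done
None
```

The valves are set for filtering through the mounted funnel, which is on the right branch, and the job was handed in at about 10 s of robot time.

- **Valves:** With the shut fingertips I pushed the right lever open first, then the middle and left levers shut. I pushed each one in small steps until it stopped moving. Force on the tool rose from about 4 N while turning to 7–11 N at the stops. That includes up to 5 N of vertical force.
- **Last checks:** In the final top and scene pictures all three sleeves sit on their predicted positions: right in line with its pipe, left and middle square across theirs. The funnel, stoppers, vials, bottle and dishes stand where they were. The arm is about 0.28 m away from the nearest lever stem, with no load on the wrist.
- **Disagreement:** The network's sleeve points gave lever angles off by 5–24°. The points lie too near the stem for a good angle, so I went by the stop contacts and the picture overlay instead.

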